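Lock a tube block onto the heater-shaker with its quarter-turn key

TASK

Fit the aluminium tube block to the heater-shaker: set it down gently between the four corner guides of the drive plate, its slot over the opening in the plate. Then take the locking key from its stand, pass its T-head down through the block into the slot of the floating receiver below (feel for it), press the key down against its spring sleeve, turn it a quarter turn clockwise, seen from above, until it meets the stop, and let it spring up and go, so that the block is locked down. Never force the key, and leave the other things where they are.

Things in the scene. Friction and masses are not known exactly. Their poses are not given: they have to be found in the camera images.
- shaker: heater-shaker, white housing 190 (x) x 170 (y) mm, fixed; origin under its centre, control panel towards its -x. Its aluminium drive plate (98 x 138 mm) has its top at z = 76 mm and four steel corner guides 13 mm high, flared at the top; the block fits between them with 1.5 mm play on each side, its long side along y
- deck_slot (a point): centre of the drive plate's opening (24 mm in x, 45 mm in y of the shaker), at the plate's top. 8 mm below lies the flat steel receiver with the slot for the T-head, 12 mm (x) by 33 mm (y), 4 mm thick. It floats: its slot may be up to 5 mm off this centre in x and in y (not measured) and it stays there unless pushed sideways with over 10 N
- tube_block: aluminium block 60 (x) x 100 (y) x 36 mm (z), 0.33 to 0.55 kg, with 14 round wells and a slot right through its middle, 24 mm (x) by 46 mm (y); origin at the centre of its underside; half a turn makes no difference
- locking_key: steel key 117 mm tall, 0.13 kg, upright; origin at its bottom. Black wing grip on top: 12 mm (x) by 48 mm (y), z = 85 to 117 mm. Shank 8 mm. A 42 mm flanged sleeve, underside at z = 54 mm, slides up the shank against a spring (4 N plus 1 N per mm) and is solid at 12 mm. On the seated block the T-head can turn once the sleeve is pushed up 8 mm (12 N); locked, it stays up 3 mm
- key_head (a point): centre of the key's T-head, a bar 9 mm (x) by 30 mm (y) by 9 mm at its bottom, 4.5 mm above the bottom. Under the receiver a cross groove along the shaker's x, 5 mm deep, takes it once turned; then it is 59.5 mm above the shaker's underside. Stops allow clockwise turning only and end it at 90 degrees (9 degrees of play either way); lean on them with no more than about 0.5 N m
- key_stand: grey stand, 66 mm high on an 80 x 80 mm foot, fixed to the bench; origin under its centre. The key stands in the slot in its top, hanging by the sleeve's flange, grip and T-head along the stand's y; lift it at least 56 mm to draw it out
- timer: bench timer 69 x 69 x 19 mm, a bystander; origin under its centre
- label_tape: roll of label tape, 60 mm, 19 mm high, a bystander; origin under its centre
- tip_box: pipette tip box with yellow top 124 x 64 x 52 mm, a bystander; origin under its centre
- vial: small capped vial 22 mm thick, 46 mm high, a bystander; origin under its centre
There are look-alikes about, which are no part of the job. Leave any green look-alike of the tube_block alone. Leave any turquoise look-alike of the locking_key alone.

How it is judged:
By the outcome, as a careful person would: the job done as asked, in the order asked, and still so for the second after the job is handed in, with the robot touching nothing.
It also fails if it takes over 72 s, if anything falls off the work surface, if the arm or the gripper's body presses on something with over 40 N, if the wrist force passes 120 N, or if a joint passes its speed limit or range.

ROBOT

A 6-joint arm with a two-finger parallel gripper is mounted at the origin on a cart in front of the work surface, level with it; the furniture and walls round the work are solid. World frame = base frame: x ahead of the robot, y to its left, z up, the work surface at z = 0. Lengths are in m, angles in rad, forces in N, time in s.
With the tool pointing down it reaches from about 0.375 to 0.825 m from the base axis. Payload 5.5 kg.
Tool frame: the origin (TCP) lies midway between the tips of the shut fingers; the grasp point (between the pads) lies 19 mm behind it; z points along the fingers, y is the line along which they close (so a half turn about z gives the same grasp; the last joint's range is limited). The gripper opens to 85 mm and grips with 20 to 120 N. Pads are 22 mm wide; open, the fingers measure 114 mm over their backs; the gripper's body (76 mm by 85 mm) begins 54 mm behind the grasp point. The pads swing forward as they close: fully open they stand 13 mm farther back than shut.
Start: joints at [-1.221, 0.314, -0.047, 1.21, 0, 1.571], TCP at [0.206, -0.564, 0.231] pointing down, gripper open.
Joint ranges: [-2.67, 2.67], [-0.69, 1.73], [-1.03, 1.25], [-2.08, 2.16], [-1.42, 1.45], [-3.14, 3.14]. Speed limits (rad/s): [2.39, 2.39, 3.01, 3.14, 3.14, 3.14].

INTERFACE

Orientations are given as a unit quaternion [x, y, z, w].
In Python, from cell import manip, telemetry, snapshot, camera_info, order gives the robot as it stands. Calls block until the motion is done:
- manip.move_pose(position, orientation): joint-space move of the TCP to a pose.
- manip.movel(position, v=0.15, attitude=None): straight line of the TCP; attitude=None keeps the orientation; v is the mean speed in m/s.
- manip.move_j(angles): joint-space move.
- manip.move_gripper(opening): finger opening in m; the grip force is fixed at half the most; returns when the fingers have stopped.
- manip.dwell(seconds).
- manip.solve_ik(position, orientation): joint angles nearest the present ones, or None.
- telemetry.observe(): the state.
- snapshot(name): name is "scene" or "top" or "wrist"; returns the picture (480x640x3 uint8, blue, green, red); there is no depth.
- camera_info(name): a dict with "fx", "fy", "cx", "cy" (pixels), "k1" (the pictures are not rectified: a ray, as slopes to the right and down, at radius r is drawn at 1 + k1 r^2 times it, then the intrinsics apply), "extrinsics" (4x4, takes a point from world to camera coordinates). Camera axes: x right, y down, z forward; pixel columns grow to the right and rows downward; lengths in m; the calibration is good to about 2 mm. A picture is of the moment at which its call begins: read the wrist's pose just before it. camera_info takes no time and is no camera call; for the wrist camera it gives the pose at the moment of the call.
A pose or a line that the arm cannot do raises manip.IKError and nothing moves.
- order.hand_in(): hands the job in; it is judged then, once.
The state is a dict: "t": time; "q": joint angles; "joint_vel": joint speeds; "joint_torque": joint torques, N m; "tool_pos": TCP position; "eef_rot": TCP orientation; "ft_force": force on the tool from outside, world axes, zero at the start; "wrist_torque": the same for the moment, N m; "finger_gap": finger opening in m; "gripper_force": force on a finger pad.
Only numpy, scipy, OpenCV 4.12 (cv2) and the standard library are available. Lean on these libraries where they do the work, as an engineer would, in place of code of your own. Each camera call takes 0.05 s, during which the arm holds its last target. There are 200 camera calls.

## Working session

There is one attempt and no reset: what is moved stays moved. The work goes in short steps, each a Python script; the robot and the scene stay as the last script left them, time stands still between calls to the robot, and variables do not carry over. Pictures are saved under pics/ and viewed, at most 10 in all, crops included, and the job is handed in when it is done.

```bash
ls; mkdir -p pics
python3 - <<'E'
from cell import *
import cv2
for n in("scene","top"):
    cv2.imwrite(f"pics/{n}0.png",snapshot(n)); c=camera_info(n); print(n,c)
print(telemetry.observe()); print(camera_info("wrist"))
E
```

```text
pics
scene {'fx': 606.1711536002538, 'fy': 606.1711536002538, 'cx': 322.79284151508165, 'cy': 237.87864484613053, 'k1': 0.0484681821166947, 'extrinsics': array([[-0.77199437, -0.63555038,  0.01002044,  0.48992386],
       [-0.4552988 ,  0.54190731, -0.70642725,  0.23400199],
       [ 0.44353996, -0.54992015, -0.70771472,  1.45942487],
       [ 0.        ,  0.        ,  0.        ,  1.        ]])}
top {'fx': 539.335047942286, 'fy': 539.335047942286, 'cx': 309.3596785560272, 'cy': 231.17739397417796, 'k1': -0.045815871428228926, 'extrinsics': array([[ 0.01638661, -0.99979621, -0.01179021,  0.12798912],
       [-0.99430699, -0.0150527 , -0.10548476,  0.53109718],
       [ 0.10528579,  0.01345162, -0.99435102,  1.49570837],
       [ 0.        ,  0.        ,  0.        ,  1.        ]])}
{'t': 0.1, 'q': array([-1.22100539e+00,  3.14169679e-01, -4.79619107e-02,  1.21020453e+00,
        8.21479498e-06,  1.57079589e+00]), 'joint_vel': array([-0.0003598 , -0.00220545,  0.00376781, -0.00038046, -0.00013212,
        0.00070582]), 'joint_torque': array([-6.28392570e-06, -5.40767097e+01,  3.405410
[... 197 characters left out ...]
-7.58866060e-04]), 'ft_force': array([-4.14795782e-01, -9.24784402e-05, -6.48545643e-02]), 'wrist_torque': array([-0.003639  ,  0.01750825,  0.01740626]), 'gripper_force': 0.0, 'finger_gap': 0.08530427056213925}
{'fx': 338.57680309019406, 'fy': 338.57680309019406, 'cx': 313.2275403031245, 'cy': 234.38227105703876, 'k1': -0.040267743846798446, 'extrinsics': array([[ 3.42456630e-01, -9.39533252e-01, -8.51751668e-04,
        -5.97779453e-01],
       [-8.90069731e-01, -3.24717356e-01,  3.19897659e-01,
        -4.13732300e-02],
       [-3.00831066e-01, -1.08792956e-01, -9.47451720e-01,
         3.80159851e-01],
       [ 0.00000000e+00,  0.00000000e+00,  0.00000000e+00,
         1.00000000e+00]])}
```

View pics/scene0.png

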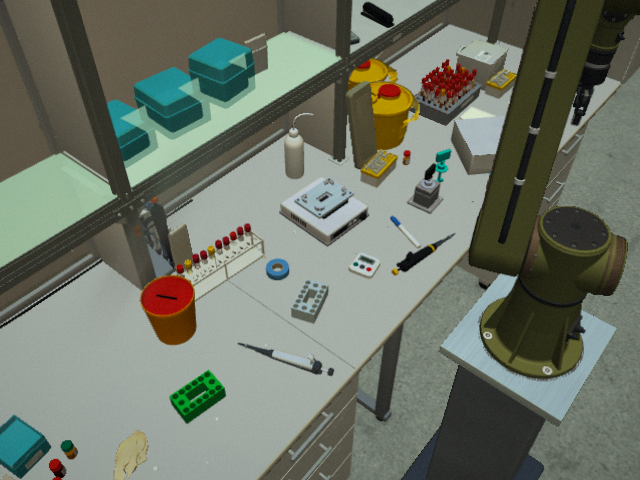

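View pics/top0.png

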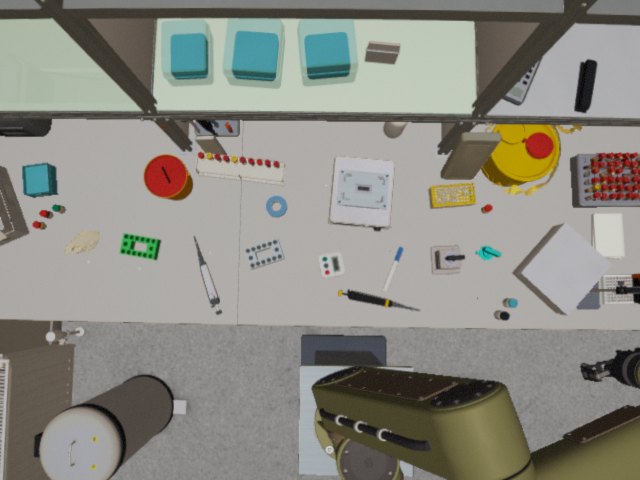

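The top picture shows the grey block at (265,254), the shaker at (362,192) with its plate opening at (363,188), the stand with the black key at (447,259), the turquoise key at (488,254) and the green block at (140,246). Next I'll take close wrist views of the three parts that matter.

```bash
cat > h.py <<'E'
import numpy as np, cv2
from cell import manip, telemetry, snapshot, camera_info, order
from scipy.spatial.transform import Rotation as R
def down(yaw): return np.array([np.cos(yaw/2),np.sin(yaw/2),0,0])
def K(c): return np.array([[c["fx"],0,c["cx"]],[0,c["fy"],c["cy"]],[0,0,1]]), np.array([c["k1"],0,0,0.])
def px2w(c,uv,z):
    k,d=K(c); n=cv2.undistortPoints(np.array(uv,float).reshape(-1,1,2),k,d).reshape(-1,2)
    E=np.array(c["extrinsics"]); C=-E[:3,:3].T@E[:3,3]
    r=np.c_[n,np.ones(len(n))]@E[:3,:3]
    return C+r*((np.broadcast_to(z,len(n))-C[2])/r[:,2])[:,None]
def w2px(c,P):
    k,d=K(c); E=np.array(c["extrinsics"])
    return cv2.projectPoints(np.array(P,float).reshape(-1,1,3),cv2.Rodrigues(E[:3,:3])[0],E[:3,3],k,d)[0].reshape(-1,2)
def obs():
    s=telemetry.observe(); print("t%.1f"%s["t"],"pos",s["tool_pos"].round(4),"F",s["ft_force"].round(1),"M",s["wrist_torque"].round(2),"gap %.4f"%s["finger_gap"],"gf %.0f"%s["gripper_force"]); return s
E
cat > a.py <<'E'
from h import *
import json
ct=camera_info("top")
P=px2w(ct,[(265,254),(363,188),(450,259)],[.036,.076,.1]); print(P.round(3))
s=telemetry.observe(); E=np.array(camera_info("wrist")["extrinsics"])
Rt=R.from_quat(s["eef_rot"]).as_matrix()
C=-E[:3,:3].T@E[:3,3]
ct_=Rt.T@(C-s["tool_pos"]); ax=Rt.T@E[2,:3]; print("cam in tool",ct_.round(4),ax.round(3))
meta={}
for n,i,dist,yaw in(("key",2,.30,-.0),("shaker",1,.30,0.),("block",0,.30,0.)):
    M=R.from_quat(down(yaw)).as_matrix()
    p=P[i]-M@(ct_+ax*dist)
    q=manip.solve_ik(p,down(yaw)); print(n,p.round(3),q is not None)
    if q is None: continue
    manip.move_pose(p,down(yaw)); manip.dwell(.15)
    c=camera_info("wrist"); im=snapshot("wrist"); cv2.imwrite(f"pics/w_{n}.png",im)
    meta[n]={k:np.array(v).tolist() for k,v in c.items()}; obs()
json.dump(meta,open("meta.json","w"))
E
python3 a.py
```

```text
[[ 0.462  0.26   0.036]
 [ 0.646 -0.01   0.076]
 [ 0.452 -0.243  0.1  ]]
cam in tool [ 0.0823 -0.0016 -0.1424] [-0.32   0.001  0.947]
key [ 0.466 -0.244  0.242] True
t1.8 pos [ 0.4656 -0.2449  0.2418] F [-0.5 -0.   0.7] M [-0.02  0.06 -0.01] gap 0.0857 gf 0
shaker [ 0.66  -0.012  0.218] True
t3.2 pos [ 0.6595 -0.0133  0.2184] F [-0.1 -0.1  0.5] M [ 0.04 -0.01  0.03] gap 0.0854 gf 0
block [0.476 0.258 0.178] True
t8.1 pos [0.4758 0.2582 0.1778] F [-0.3 -0.   0.4] M [ 0.01 -0.01  0.04] gap 0.0855 gf 0
```

View pics/w_key.png

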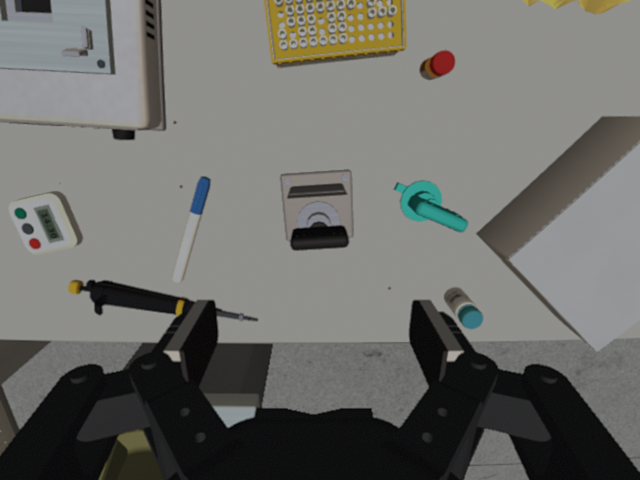

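View pics/w_shaker.png

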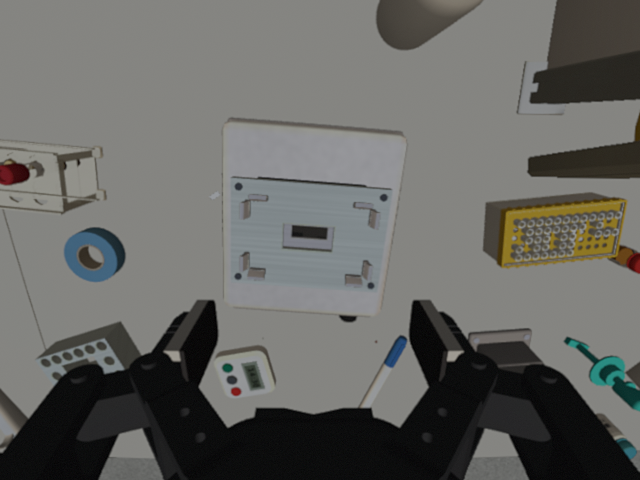

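View pics/w_block.png

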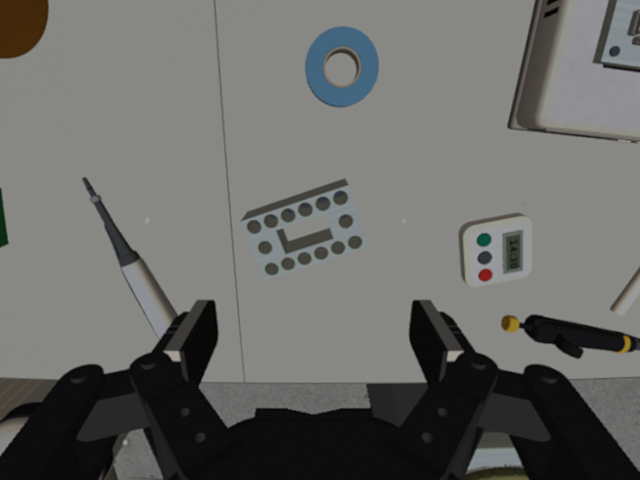

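Wrist views: the stand key's grip is at (320,238). The plate screws are at about (238,186), (384,197), (370,285) and (239,276), the opening is at (308,236), and the receiver's dark slot shows in it at about (311,232). The block's 14 wells are centred near (305,233). Next I'll refine these positions.

```bash
cat > b.py <<'E'
from h import *
import json
meta=json.load(open("meta.json"))
def blobs(n,box,th,amin,amax):
    g=cv2.cvtColor(cv2.imread(f"pics/w_{n}.png"),cv2.COLOR_BGR2GRAY)
    x0,y0,x1,y1=box; s=4
    u=cv2.resize(g[y0:y1,x0:x1],None,fx=s,fy=s,interpolation=cv2.INTER_CUBIC)
    _,_,st,ce=cv2.connectedComponentsWithStats((u<th).astype(np.uint8))
    return [((c[0]+.5)/s-.5+x0,(c[1]+.5)/s-.5+y0,a[4]/s/s,a[2]/s,a[3]/s) for a,c in zip(st[1:],ce[1:]) if amin<a[4]/s/s<amax]
for th in(90,105,120):
    w=np.array(blobs("block",(236,170,372,285),th,50,220)); print("wells",th,len(w)); print(w.round(1).tolist() if th==105 else "")
    if len(w)==14:
        P=px2w(meta["block"],w[:,:2],.036)[:,:2]; r=cv2.minAreaRect((P*1000).astype(np.float32)); print(P.mean(0),r)
for th in(70,95):
    print("screws",th,np.round(blobs("shaker",(228,175,398,292),th,8,60),1).tolist())
for th in(40,60,80):
    print("slot",th,np.round(blobs("shaker",(280,218,338,254),th,60,900),1).tolist())
im=lambda n,b,s:cv2.resize(cv2.imread(f"pics/w_{n}.png")[b[1]:b[3],b[0]:b[2]],None,fx=s,fy=s,interpolation=cv2.INTER_CUBIC)
a=im("shaker",(225,170,405,295),4)
cv2.imwrite("pics/c1.png",a)
E
python3 b.py
```

```text
wells 90 14

[0.46184429 0.26721931] ((461.8371887207031, 267.2184143066406), (42.93864059448242, 79.77578735351562), 18.98799705505371)
wells 105 14
[[340.0, 197.3, 170.0, 15.0, 14.8], [322.4, 203.2, 167.9, 15.0, 14.5], [304.9, 209.1, 165.1, 14.8, 14.2], [287.7, 214.9, 160.7, 14.8, 14.2], [270.5, 220.6, 158.9, 14.5, 13.8], [345.3, 220.7, 158.6, 14.8, 14.0], [253.7, 226.3, 155.8, 14.5, 13.8], [354.6, 241.8, 148.2, 14.5, 13.2], [264.7, 247.1, 145.9, 14.2, 13.2], [337.6, 247.3, 146.4, 14.2, 13.5], [320.7, 252.7, 143.8, 14.2, 13.0], [304.1, 258.0, 139.1, 14.0, 13.0], [287.6, 263.3, 137.8, 14.2, 12.5], [271.3, 268.5, 135.0, 13.8, 12.5]]
[0.46181492 0.26720026] ((461.80426025390625, 267.1971435546875), (42.90683364868164, 79.76188659667969), 18.997989654541016)
wells 120 14

[0.46179989 0.26719891] ((461.7848815917969, 267.217041015625), (42.88359069824219, 79.75942993164062), 19.001636505126953)
screws 70 [[238.1, 186.1, 34.4, 6.8, 6.8], [383.3, 197.2, 31.5, 6.5, 6.5], [304.5, 248.3, 15.4, 26.5, 2.5], [324.8, 249.8, 8.1, 11.2, 1.2], [237.6, 275.8, 25.8, 5.8, 5.8], [370.4, 285.2, 23.9, 5.5, 5.5]]
screws 95 [[238.1, 186.1, 46.1, 7.8, 7.8], [383.3, 197.2, 43.4, 7.5, 7.5], [245.8, 206.7, 48.4, 8.5, 18.2], [354.1, 204.6, 10.6, 2.8, 5.5], [372.1, 211.4, 27.0, 8.8, 9.0], [370.3, 222.6, 15.5, 4.5, 8.2], [245.2, 258.2, 57.5, 8.0, 17.8], [364.9, 266.4, 46.8, 9.5, 17.8], [258.4, 269.7, 51.2, 15.8, 9.8], [237.6, 275.9, 36.6, 7.0, 6.8], [351.4, 276.0, 45.3, 15.5, 8.8], [370.4, 285.2, 35.4, 6.8, 6.8]]
slot 40 [[308.9, 231.8, 318.5, 34.0, 12.2]]
slot 60 [[309.0, 231.8, 372.5, 35.2, 13.5]]
slot 80 [[309.0, 231.9, 413.1, 36.0, 14.2], [306.8, 248.5, 68.0, 47.8, 5.0]]
```

View pics/c1.png

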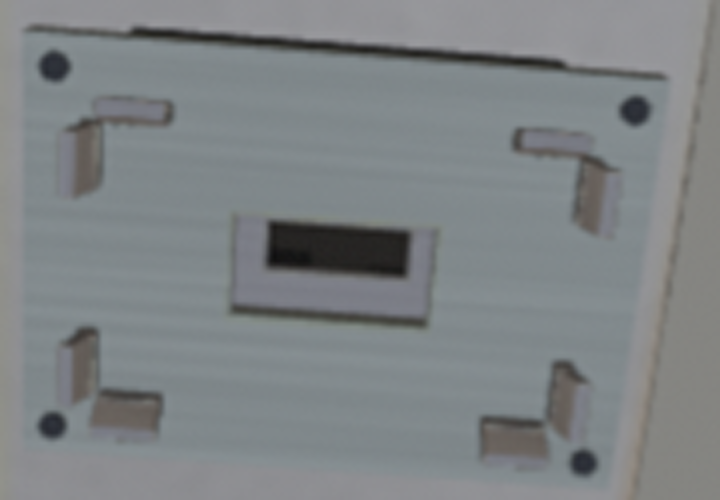

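The crop shows the plate with its four screws, the four guide pairs, and the opening with the receiver slot sitting towards its upper side, so the receiver is offset towards +x.

```bash
cat > c.py <<'E'
from h import *
import json
m=json.load(open("meta.json")); c=m["shaker"]
S=px2w(c,[(238.1,186.1),(383.3,197.2),(370.4,285.2),(237.6,275.8)],.076)[:,:2]
print("screws",S.round(4).tolist(),"ctr",S.mean(0)); print("sides",[np.linalg.norm(S[i]-S[(i+1)%4]).round(4) for i in range(4)])
v=(S[0]-S[1])+(S[3]-S[2]); yaw=np.arctan2(v[1],v[0])-np.pi/2; print("plate yaw deg",np.degrees(yaw))
o=lambda u,v:(225+(u+.5)/4-.5,170+(v+.5)/4-.5)
O=px2w(c,[o(232,213),o(438,230),o(427,327),o(230,314)],.076)[:,:2]; print("opening",O.mean(0),O.round(4).tolist())
Q=px2w(c,[o(268,220),o(411,231),o(408,277),o(266,268)],.068)[:,:2]; print("slot",Q.mean(0),Q.round(4).tolist(),[np.linalg.norm(Q[i]-Q[(i+1)%4]).round(4) for i in range(4)])
M=np.array([[np.cos(yaw),np.sin(yaw)],[-np.sin(yaw),np.cos(yaw)]]); print("offset in shaker (or -)",M@(Q.mean(0)-S.mean(0)))
k=m["key"]
print("stand foot",px2w(k,[(280,174),(351,170),(355,238),(285,243)],.0).round(4).tolist())
print("grip",px2w(k,[(292,236),(347,226),(348,240),(292,248)],.129).round(4).tolist())
b=px2w(m["block"],[(304.6,233.6)],.036); print(b)
for y in (np.radians(19-90),np.radians(19+90)):
    q=manip.solve_ik([.4618,.2672,.1],down(y)); print(y,q)
    q=manip.solve_ik([*S.mean(0),.15],down(yaw+(np.pi/2 if y>0 else -np.pi/2))); print(q)
E
python3 c.py
```

```text
screws [[0.6886, 0.0515], [0.6787, -0.0724], [0.5948, -0.0657], [0.6048, 0.0581]] ctr [ 0.64173106 -0.00711641]
sides [np.float64(0.1243), np.float64(0.0842), np.float64(0.1242), np.float64(0.0841)]
plate yaw deg -4.607856954966073
opening [ 0.64224406 -0.0071748 ] [[0.6559, 0.0146], [0.6519, -0.0306], [0.6289, -0.0285], [0.6322, 0.0158]]
slot [ 0.6448809 -0.0085423] [[0.6519, 0.0073], [0.6492, -0.025], [0.6381, -0.0245], [0.6404, 0.008]] [np.float64(0.0325), np.float64(0.0111), np.float64(0.0326), np.float64(0.0115)]
offset in shaker (or -) [ 0.00325422 -0.00116823]
stand foot [[0.4898, -0.2062, 0.0], [0.4942, -0.2864, 0.0], [0.413, -0.2939, 0.0], [0.4068, -0.2096, 0.0]]
grip [[0.4599, -0.2268, 0.129], [0.4682, -0.2703, 0.129], [0.4564, -0.2715, 0.129], [0.4497, -0.2265, 0.129]]
[[0.46232932 0.26708417 0.036     ]]
-1.239183768915974 [ 0.52453965  0.28087502 -0.40592615  0.88399516  0.         -1.37786923]
[-0.01108895  0.4315674  -0.06535696  1.07387197  0.         -1.501463  ]
1.9024088846738192 [ 0.52453965  0.28087502 -0.40592615  0.88399516  0.          1.76372342]
[-0.01108895  0.4315674  -0.06535696  1.07387197  0.          1.64012966]
```

```bash
cat >> h.py <<'E'
CT=np.array([0.0823,-0.0016,-0.1424]); AX=np.array([-.32,.001,.947])
def look(P,yaw,dist=.30):
    M=R.from_quat(down(yaw)).as_matrix(); manip.move_pose(np.array(P)-M@(CT+AX*dist),down(yaw)); manip.dwell(.15)
def shot(name):
    c=camera_info("wrist"); im=snapshot("wrist"); cv2.imwrite(f"pics/{name}.png",im); return c,im
def dark(im,c,z,ctr,rad,th,amin,amax,s=4):
    g=cv2.cvtColor(im,cv2.COLOR_BGR2GRAY); u=cv2.resize(g,None,fx=s,fy=s,interpolation=cv2.INTER_CUBIC)
    _,_,st,ce=cv2.connectedComponentsWithStats((u<th).astype(np.uint8)); a=st[:,4]/s/s
    ce=(ce[(a>amin)&(a<amax)]+.5)/s-.5
    P=px2w(c,ce,z)[:,:2]; k=np.linalg.norm(P-np.array(ctr)[:2],axis=1)<rad
    return P[k],ce[k]
E
cat > d.py <<'E'
from h import *
y=np.radians(19-90); look([.462,.267,.036],y); c,im=shot("w_block2"); obs()
for th in(90,105,120):
    P,ce=dark(im,c,.036,[.462,.267],.05,th,50,220); print(len(P),P.mean(0)); 
    r=cv2.minAreaRect((P*1000).astype(np.float32)); print(r)
P1=P.mean(0); P0=np.array([.46181,.26720])
Rz=lambda a:np.array([[np.cos(a),-np.sin(a)],[np.sin(a),np.cos(a)]]); F=np.diag([1,-1])
# P = true + Rz(yaw) F b
A=np.block([[np.eye(2),Rz(0)@F],[np.eye(2),Rz(y)@F]]); print("true, b(tool)",np.linalg.solve(A,np.r_[P0,P1]))
E
python3 d.py
```

```text
t9.5 pos [0.4653 0.2537 0.1777] F [ 0.4 -0.4  0.7] M [-0.03  0.03  0.  ] gap 0.0852 gf 0
14 [0.46155668 0.26680165]
((461.5563049316406, 266.8257141113281), (42.87405776977539, 79.80357360839844), 18.98660659790039)
14 [0.46154165 0.26682268]
((461.54345703125, 266.8483581542969), (42.84589385986328, 79.75895690917969), 19.00347328186035)
14 [0.46154757 0.2668314 ]
((461.53662109375, 266.839599609375), (42.84309005737305, 79.74018859863281), 18.992929458618164)
true, b(tool) [ 4.61420404e-01  2.67199655e-01  3.89596348e-04 -3.45158629e-07]
```

```bash
cat > e.py <<'E'
from h import *
y=np.radians(-71); q=down(y); B=[.4614,.2672]
manip.move_pose([*B,.06],q); manip.movel([*B,.005],v=.08); obs()
manip.move_gripper(.05); obs()
manip.movel([*B,.02],v=.05); manip.movel([*B,.16],v=.2); manip.dwell(.2); obs()
yaw=np.radians(-4.6); 
manip.move_pose([.6413,-.0071,.165],down(yaw-np.pi/2)); manip.dwell(.2); s=obs()
print(R.from_quat(s["eef_rot"]).as_matrix()[:,0].round(4))
c,im=shot("w_place"); cv2.imwrite("pics/t_place.png",cv2.resize(snapshot("top")[140:250,310:420],None,fx=4,fy=4))
E
python3 e.py
```

```text
t10.8 pos [0.4618 0.2674 0.0053] F [-0.2 -0.1  0.7] M [ 0.06 -0.05  0.04] gap 0.0852 gf 0
t11.2 pos [0.4619 0.2675 0.0058] F [-1.7 -0.3  5.9] M [-0.17  0.37 -0.04] gap 0.0592 gf 67
t12.7 pos [0.4605 0.2667 0.1585] F [ 0.5  0.2 -5.5] M [ 0.04 -0.05  0.04] gap 0.0589 gf 66
t14.2 pos [ 0.641  -0.0056  0.1652] F [ 0.7 -0.4 -4.7] M [ 0.05  0.02 -0.01] gap 0.0592 gf 66
[-7.80e-02 -9.97e-01 -2.00e-04]
```

View pics/w_place.png

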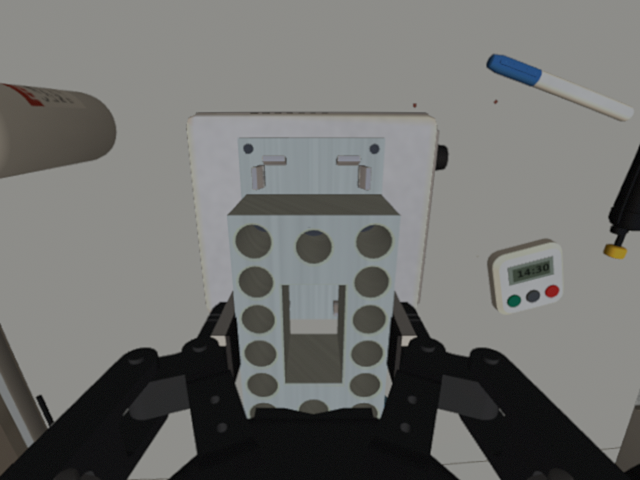

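Wrist picture: the block is held squarely, wells from (253,241) to (374,241), with the plate's far guides at (270,165) and (355,165) beyond it. Next I'll check the block's position in the hand and correct the arm's offset.

```bash
cat > f.py <<'E'
from h import *
import json
s=obs(); c=camera_info("wrist"); im=cv2.imread("pics/w_place.png"); T=s["tool_pos"]
zt=T[2]-.0058+.036
for th in(115,130,140):
    P,ce=dark(im,c,zt,T[:2],.09,th,450,1500,2)
    k=(ce[:,1]<335); M=R.from_quat(s["eef_rot"]).as_matrix()
    L=(P-T[:2])@M[:2,:2]; print(th); print(np.c_[ce,L*1000][k].round(1).tolist())
S,ce=dark(im,c,.076,[.6413,-.0071],.09,80,15,80); print("screws",ce.round(1).tolist(),S.round(4).tolist(), "tool", ((S-T[:2])@M[:2,:2]).round(4).tolist())
E
python3 f.py
```

```text
t14.2 pos [ 0.6411 -0.006   0.1652] F [ 0.4  0.4 -4.9] M [ 0.01  0.02 -0.01] gap 0.0588 gf 66
115
[[313.3, 113.0, 83.3, 0.7], [253.0, 241.0, 40.7, -20.6], [373.7, 241.1, 40.7, 22.0], [313.3, 246.3, 38.7, 0.7], [507.0, 262.0, 32.5, 71.3], [530.4, 270.5, 29.1, 80.9], [255.5, 281.6, 24.9, -20.6], [371.2, 281.6, 24.8, 22.0], [257.8, 318.8, 9.0, -20.6], [368.8, 318.9, 9.0, 21.9]]
130
[[314.6, 113.2, 83.3, 1.1], [433.5, 194.2, 57.5, 41.3], [253.0, 241.0, 40.7, -20.6], [373.7, 241.1, 40.7, 22.0], [313.3, 246.3, 38.7, 0.7], [507.3, 262.1, 32.5, 71.4], [530.4, 270.5, 29.1, 80.9], [255.5, 281.6, 24.9, -20.6], [371.1, 281.7, 24.8, 21.9], [257.8, 318.8, 9.0, -20.6], [368.8, 318.9, 9.0, 21.9]]
140
[[313.1, 113.2, 83.3, 0.6], [432.7, 198.7, 56.0, 41.2], [265.1, 169.5, 65.7, -15.2], [358.0, 169.5, 65.7, 15.4], [253.6, 240.7, 40.8, -20.3], [507.6, 262.1, 32.5, 71.6], [530.4, 270.4, 29.1, 80.9], [255.5, 281.5, 24.9, -20.5], [258.0, 319.1, 8.9, -20.5], [368.6, 319.0, 9.0, 21.9]]
screws [[247.8, 148.4], [374.0, 148.5]] [[0.679, -0.0727], [0.5951, -0.0659]] tool [[0.0635, -0.043], [0.0634, 0.0412]]
```

```bash
cat >> h.py <<'E'
def avg(n=6,dt=.03):
    o=[]
    for _ in range(n): o.append(telemetry.observe()); manip.dwell(dt)
    return {k:np.mean([x[k] for x in o],axis=0) for k in o[0]}
def servo(xyz,q,v=.05,n=2):
    """line to xyz, then correct the standing offset; returns the command offset"""
    off=np.zeros(3); xyz=np.array(xyz)
    for i in range(n):
        manip.movel(xyz+off,v=v,attitude=q); manip.dwell(.1); off=off+np.clip(xyz-avg()["tool_pos"],-.002,.002)
    return off
def pr(s,l=""): print(l,"t%.1f"%s["t"],"pos",(s["tool_pos"]*1000).round(1),"F",s["ft_force"].round(1),"M",s["wrist_torque"].round(2),flush=True)
E
cat > g.py <<'E'
from h import *
q=down(np.radians(-94.6)); t=np.array([.6417,-.0069,.105])
off=servo(t,q,.1); print("off",off.round(4)); f0=avg()["ft_force"]; 
for z in [.098,.094,.091,.088,.086,.0845,.0835,.0828,.0822,.0817,.0812,.0807,.0802,.0797,.0792]:
    t[2]=z; manip.movel(t+off,v=.03); s=avg(3,.02); pr(s,"%.4f"%z); d=s["ft_force"]-f0
    if np.hypot(*d[:2])>8 or d[2]>4: break
np.save("off.npy",off)
cv2.imwrite("pics/s_place.png",cv2.resize(snapshot("scene")[165:255,270:380],None,fx=5,fy=5,interpolation=cv2.INTER_CUBIC))
E
python3 g.py
```

```text
off [0. 0. 0.]
0.0980 t16.4 pos [641.4  -6.9  97.6] F [ 0.1  0.1 -4.9] M [-0.    0.01  0.02]
0.0940 t16.8 pos [641.5  -6.9  93.7] F [-0.3 -0.4 -5.4] M [ 0.02  0.02 -0.01]
0.0910 t17.1 pos [641.5  -6.9  90.8] F [-0.3  0.2 -5. ] M [-0.01 -0.   -0.01]
0.0880 t17.4 pos [641.5  -6.9  87.8] F [ 0.2  0.1 -5. ] M [ 0.02  0.01 -0.  ]
0.0860 t17.6 pos [641.6  -6.9  85.9] F [-0.5  0.1 -5.4] M [ 0.03  0.02 -0.  ]
0.0845 t17.9 pos [641.6  -6.9  84.4] F [-0.1  0.1 -5.6] M [ 0.01 -0.01 -0.02]
0.0835 t18.2 pos [641.7  -6.9  83.5] F [ 0.  -0.1 -5.4] M [-0.01 -0.03  0.01]
0.0828 t18.6 pos [641.7  -6.9  82.8] F [-0.3  0.3 -5.5] M [ 0.05 -0.03  0.01]
0.0822 t18.9 pos [641.7  -6.9  82.2] F [ 0.1 -0.2 -5.3] M [0. 0. 0.]
0.0817 t19.1 pos [641.8  -6.9  81.9] F [-0.3  0.2 -4. ] M [ 0.01  0.03 -0.02]
0.0812 t19.4 pos [641.8  -6.9  81.8] F [-2.8 -0.   2.5] M [0.02 0.5  0.01]
```

Contact came exactly at the plate's height with no sideways load. Next I'll release it, look straight down through the slot, then look at the key from straight above.

```bash
cat > i.py <<'E'
from h import *
import json
manip.move_gripper(.085); manip.movel([.6418,-.0069,.20],v=.2)
meta={}
def over(P,h,yaw,name):
    M=R.from_quat(down(yaw)).as_matrix(); p=np.array([P[0],P[1],P[2]+h])-M@CT; manip.move_pose(p,down(yaw)); manip.dwell(.3)
    c,im=shot(name); meta[name]={k:np.array(v).tolist() for k,v in c.items()}; obs()
over([.6446,-.0085,.068],.30,np.radians(-94.6),"o_slot")
over([.458,-.249,.129],.26,np.radians(-94.6),"o_key")
json.dump(meta,open("meta2.json","w"))
ims=[]
for n,P in(("o_slot",[.6446,-.0085,.112]),("o_key",[.458,-.249,.129])):
    u,v=w2px(meta[n],[P])[0].astype(int); a=cv2.imread(f"pics/{n}.png")[v-75:v+75,u-50:u+50]; print(n,u,v,a.shape)
    ims.append(cv2.resize(a,(400,600),interpolation=cv2.INTER_CUBIC))
cv2.imwrite("pics/c2.png",np.hstack(ims))
E
python3 i.py
```

```text
t21.4 pos [0.6494 0.0728 0.2251] F [-0.3  0.5 -0. ] M [-0.01  0.   -0.09] gap 0.0854 gf 0
t23.0 pos [ 0.4634 -0.1664  0.2464] F [-0.7  0.   0.1] M [0.01 0.04 0.  ] gap 0.0851 gf 0
o_slot 309 120 (150, 100, 3)
o_key 310 118 (150, 100, 3)
```

View pics/c2.png

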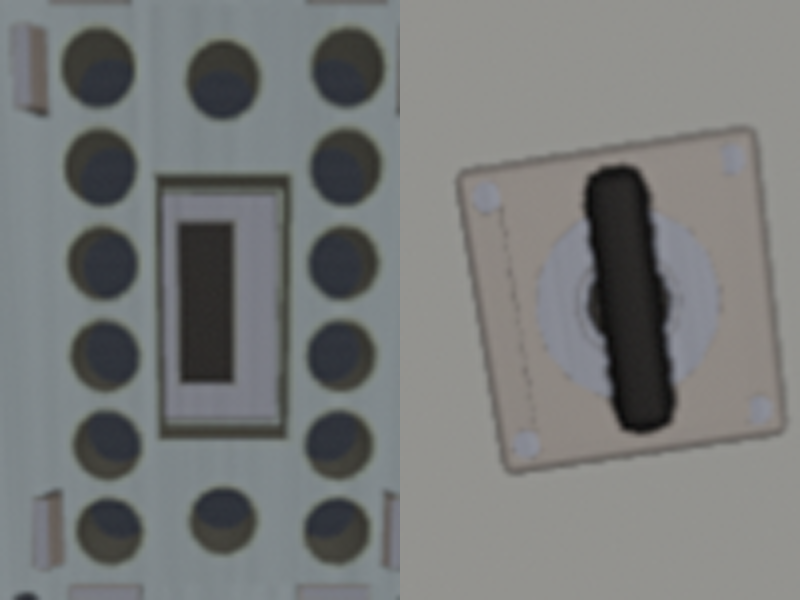

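Left, the block sits between the guides and the receiver's dark slot shows at crop (178–234, 222–384). Right, the key's grip runs from (617,168) to (645,430) on its stand, slightly turned.

```bash
cat > j.py <<'E'
from h import *
import json
m=json.load(open("meta2.json"))
def cont(n,org,th,z,box=(100,150)):
    g=cv2.cvtColor(cv2.imread(f"pics/{n}.png"),cv2.COLOR_BGR2GRAY); x0,y0,w,h=org
    u=cv2.resize(g[y0:y0+h,x0:x0+w],None,fx=4,fy=4,interpolation=cv2.INTER_CUBIC)
    cs=cv2.findContours((u<th).astype(np.uint8),cv2.RETR_EXTERNAL,cv2.CHAIN_APPROX_NONE)[0]
    k=max(cs,key=cv2.contourArea).reshape(-1,2); p=(k+.5)/4-.5+[x0,y0]
    P=px2w(m[n],p,z)[:,:2]; return cv2.minAreaRect((P*1000).astype(np.float32)), P
for th in(50,70,90): print("slot",th,cont("o_slot",(309-50+42,120-75+50,20,52),th,.068)[0])
for th in(50,65,80): print("grip",th,cont("o_key",(310-50,118-75,100,150),th,.129)[0])
c=lambda u,v:(260+(u-400+.5)/4-.5,43+(v+.5)/4-.5)
Q=px2w(m["o_key"],[c(460,172),c(754,128),c(787,432),c(510,472)],0.0); print("stand foot",Q.mean(0),Q.round(4).tolist())
# flange circle
Fl=px2w(m["o_key"],[c(538,298),c(718,298)],.069); print("flange",Fl)
s=lambda u,v:(259+(u+.5)/4-.5,45+(v+.5)/4-.5)
O=px2w(m["o_slot"],[s(155,176),s(291,176),s(288,437),s(159,437)],.112); print("block slot",O.mean(0))
E
python3 j.py
```

```text
slot 50 ((644.4251098632812, -8.402650833129883), (30.986736297607422, 10.044659614562988), 85.78369903564453)
slot 70 ((644.4371337890625, -8.551761627197266), (31.89188575744629, 10.976466178894043), 85.99972534179688)
slot 90 ((644.53759765625, -8.453357696533203), (32.41953659057617, 11.709017753601074), 85.4863052368164)
grip 50 ((453.78192138671875, -248.4637451171875), (13.656854629516602, 46.14238739013672), 0.7916492223739624)
grip 65 ((453.7845458984375, -248.4537811279297), (14.369213104248047, 46.49879837036133), 0.23081457614898682)
grip 80 ((453.710205078125, -248.43765258789062), (46.83646774291992, 14.929261207580566), 89.73926544189453)
stand foot [ 0.45259297 -0.24855304  0.        ] [[0.4945, -0.2859, 0.0], [0.416, -0.2906, 0.0], [0.4107, -0.2113, 0.0], [0.4892, -0.2064, 0.0]]
flange [[ 0.47321222 -0.25143639  0.069     ]
 [ 0.43299798 -0.2482518   0.069     ]]
block slot [ 0.64102006 -0.00707933  0.112     ]
```

```bash
cat > k.py <<'E'
from h import *
q=down(np.radians(-89)); K_=[.4537,-.2484]
manip.move_pose([*K_,.17],q); servo([*K_,.150],q,.08,1); manip.movel([*K_,.099],v=.08); obs()
manip.move_gripper(.005); s=obs(); g=s["tool_pos"]
manip.movel([g[0],g[1],.112],v=.04); pr(avg(3,.02)); manip.movel([g[0],g[1],.18],v=.12); pr(avg(3,.02))
manip.movel([g[0],g[1],.235],v=.2)
manip.move_pose([.6445,-.0085,.225],down(np.radians(-94.6))); manip.dwell(.2)
c,im=shot("w_key2"); obs(); sc=snapshot("scene"); cv2.imwrite("pics/sc_key2.png",sc)
u,v=w2px(camera_info("scene"),[[.6445,-.0085,.17]])[0].astype(int)
a=cv2.resize(sc[v-60:v+60,u-50:u+50],(500,600),interpolation=cv2.INTER_CUBIC)
cv2.imwrite("pics/c3.png",a); print(u,v)
E
python3 k.py
```

```text
t25.0 pos [ 0.4539 -0.2485  0.0992] F [ 0.7 -0.8 -0.2] M [-0.01 -0.03  0.03] gap 0.0853 gf 0
t25.6 pos [ 0.4538 -0.2485  0.0992] F [-0.9  0.   3.5] M [ 0.06  0.12 -0.01] gap 0.0112 gf 60
 t26.1 pos [ 453.9 -248.5  112.2] F [-0.2 -0.2 -1.5] M [0.02 0.06 0.  ]
 t26.9 pos [ 453.3 -248.2  179.2] F [-0.3  0.2 -1. ] M [ 0.03  0.   -0.01]
t28.8 pos [ 0.6443 -0.0097  0.2254] F [-0.  -0.5 -1.4] M [-0.   -0.05 -0.04] gap 0.0110 gf 60
322 169
```

View pics/c3.png

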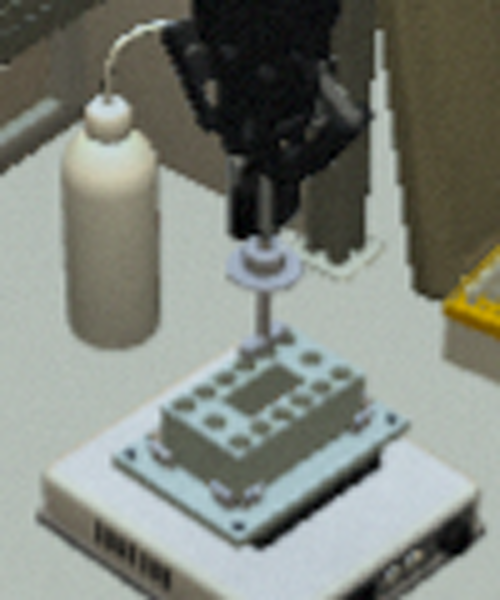

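The key hangs upright over the block, with the T-head at about (262,348) in the crop. Next I'll insert it by feel.

```bash
cat > l.py <<'E'
from h import *
a=np.radians(-4.5); q=down(a-np.pi/2); C=np.array([.6445,-.0085])
servo([*C,.20],q,.1,2); f0=avg()["ft_force"]
manip.movel([*C,.162],v=.06,attitude=q); pr(avg(3,.02))
ok=False
for dx,dy in [(0,0),(0,1.5),(0,-1.5),(1.5,0),(-1.5,0),(1.5,1.5),(-1.5,1.5),(1.5,-1.5),(-1.5,-1.5)]:
    p=C+np.array([[np.cos(a),-np.sin(a)],[np.sin(a),np.cos(a)]])@np.array([dx,dy])/1000
    manip.movel([*p,.160],v=.03); manip.dwell(.1)
    hit=False
    for z in np.arange(.158,.1499,-.001):
        manip.movel([*p,z],v=.03); s=avg(2,.02); d=s["ft_force"]-f0
        if d[2]>2.5 or np.hypot(*d[:2])>4: hit=True; break
    pr(s,(dx,dy,round(z,4)))
    if not hit: ok=True; break
    if s["t"]>42: break
print(ok,f0)
E
python3 l.py
```

```text
t31.1 pos [644.7  -8.5 162.2] F [ 0.   0.1 -1.4] M [-0.01  0.    0.01]
(0, 0, np.float64(0.15)) t34.0 pos [644.4  -8.5 149.9] F [ 0.   0.6 -1.3] M [ 0.   -0.02  0.03]
True [ 0.08096532 -0.30595295 -1.17199508]
```

```bash
cat > m.py <<'E'
from h import *
y0=np.radians(-94.5); C=[.6445,-.0085]
for z in (.147,.144,.141,.138,.1365,.1358):
    manip.movel([*C,z],v=.04,attitude=down(y0)); s=avg(2,.02); pr(s,z)
    if s["ft_force"][2]>16: break
if 9<s["ft_force"][2]<17:
    m0=s["wrist_torque"][2]
    for d in [8,16,26,36,46,56,66,74,79,82,85,88,91,93,95,97,99]:
        manip.move_pose([*C,z],down(y0-np.radians(d))); s=avg(2,.02); pr(s,d)
        if abs(s["wrist_torque"][2]-m0)>.22: break
E
python3 m.py
```

```text
0.147 t34.2 pos [644.3  -8.5 146.7] F [ 0.3  0.5 -1.1] M [0.03 0.04 0.01]
0.144 t34.5 pos [645.   -8.5 144.7] F [-0.5  0.   3.9] M [ 0.06  0.09 -0.03]
0.141 t34.8 pos [645.   -8.5 141.8] F [-1.4 -0.3  5.9] M [-0.    0.25  0.  ]
0.138 t35.1 pos [645.   -8.5 139.3] F [-1.8  0.6  9.6] M [-0.01  0.5   0.  ]
0.1365 t35.4 pos [645.1  -8.5 138.1] F [-1.8  0.7 11.1] M [ 0.04  0.63 -0.02]
0.1358 t35.7 pos [645.1  -8.5 137.5] F [-2.2  0.3 10.5] M [0.04 0.63 0.  ]
8 t36.0 pos [645.6  -8.5 137.6] F [-0.7  0.6  9.8] M [ 0.02  0.33 -0.1 ]
16 t36.2 pos [645.7  -8.5 137.4] F [-0.3 -0.3  8.5] M [ 0.09  0.17 -0.1 ]
26 t36.6 pos [645.8  -8.5 137.3] F [0.2 0.4 8.3] M [ 0.03  0.02 -0.1 ]
36 t36.9 pos [645.8  -8.5 137.3] F [ 0.  -0.1  8.1] M [ 0.06 -0.   -0.13]
46 t37.2 pos [645.8  -8.5 137.3] F [-0.1  0.3  7.2] M [ 0.02 -0.   -0.13]
56 t37.5 pos [645.9  -8.5 137.3] F [0.1 0.3 7.5] M [-0.04 -0.01 -0.1 ]
66 t37.9 pos [645.8  -8.6 137.4] F [0.7 0.1 7.4] M [ 0.    0.06 -0.08]
74 t38.2 pos [645.9  -8.6 137.5] F [0.3 0.1 8.9] M [-0.03  0.05 -0.08]
79 t38.5 pos [645.8  -8.5 137.6] F [-0.7  0.6  9.3] M [ 0.01  0.16 -0.11]
82 t38.7 pos [645.9  -8.5 137.7] F [-0.2  0.9  9.8] M [ 0.04  0.27 -0.1 ]
85 t39.0 pos [645.9  -8.5 137.8] F [-0.6  0.  10.5] M [ 0.03  0.25 -0.09]
88 t39.3 pos [646.   -8.5 137.9] F [-0.8  0.4 10.8] M [-0.    0.23 -0.12]
91 t39.6 pos [646.   -8.6 137.8] F [-0.4 -0.5 11. ] M [-0.    0.22 -0.08]
93 t39.9 pos [646.   -8.7 137.9] F [ 0.1 -0.3 10.4] M [-0.13  0.23 -0.01]
95 t40.1 pos [645.9  -8.9 137.8] F [-0.9 -1.4 11. ] M [-0.31  0.35 -0.  ]
97 t40.4 pos [645.7  -9.2 137.8] F [-1.9 -1.6 11.2] M [-0.54  0.47  0.03]
99 t40.7 pos [645.6  -9.3 137.8] F [-1.2 -1.9 11.3] M [-0.65  0.46  0.35]
```

The torque rose at about 97–99°, which is the stop. Next I'll ease back, let the key spring up and check that it holds.

```bash
cat > n.py <<'E'
from h import *
y0=np.radians(-94.5); C=[.6450,-.0085]
q=down(y0-np.radians(93)); manip.move_pose([*C,.1358],q); pr(avg(2,.02))
for z in (.138,.140,.1415,.1425,.1435,.1445,.146):
    manip.movel([*C,z],v=.03,attitude=q); s=avg(2,.02); pr(s,z)
    if s["ft_force"][2]<-5: break
E
python3 n.py
```

```text
t41.0 pos [646.1  -9.1 137.7] F [-1.5 -0.9 10.5] M [-0.37  0.46  0.11]
0.138 t41.3 pos [646.   -9.1 139.7] F [-0.7 -1.6  8.5] M [-0.38  0.22  0.05]
0.14 t41.6 pos [646.   -9.1 141.4] F [ 0.1 -1.4  7. ] M [-0.37  0.11  0.06]
0.1415 t41.9 pos [645.9  -9.  142.2] F [ 1.7 -1.9  4.8] M [-0.59 -0.39  0.01]
0.1425 t42.1 pos [645.6  -8.9 142.3] F [ 4.  -3.2 -0.2] M [-0.76 -1.06  0.01]
0.1435 t42.4 pos [645.4  -8.9 142.4] F [ 6.1 -2.8 -5.9] M [-0.75 -1.48  0.01]
```

It holds at the predicted locked height. Next I'll relax, release, retreat and look.

```bash
cat > o.py <<'E'
from h import *
C=[.6455,-.0088]; q=down(np.radians(-187.5))
manip.movel([*C,.1425],v=.03); pr(avg(2,.02))
manip.move_gripper(.06); manip.movel([*C,.25],v=.15); obs()
M=R.from_quat(q).as_matrix(); manip.move_pose(np.array([.6445,-.0085,.42])-M@CT,q); manip.dwell(.3); obs()
c,im=shot("w_fin"); sc=snapshot("scene")
u,v=w2px(c,[[.643,-.008,.112]])[0].astype(int); a=cv2.resize(im[max(v-75,0):v+75,u-55:u+55],(400,545),interpolation=cv2.INTER_CUBIC)
b=cv2.resize(sc[130:280,270:380],(400,545),interpolation=cv2.INTER_CUBIC); cv2.imwrite("pics/c4.png",np.hstack([a,b])); print(u,v)
E
python3 o.py
```

```text
t42.7 pos [645.6  -8.9 142.3] F [ 3.6 -1.8 -0.6] M [-0.59 -0.85  0.02]
t44.1 pos [ 0.645  -0.0088  0.249 ] F [ 0.7  0.3 -0. ] M [-0.04 -0.02 -0.02] gap 0.0599 gf 0
t44.9 pos [ 0.7254 -0.0175  0.2777] F [ 0.7  0.7 -0.1] M [-0.03 -0.05  0.02] gap 0.0601 gf 0
310 120
```

View pics/c4.png

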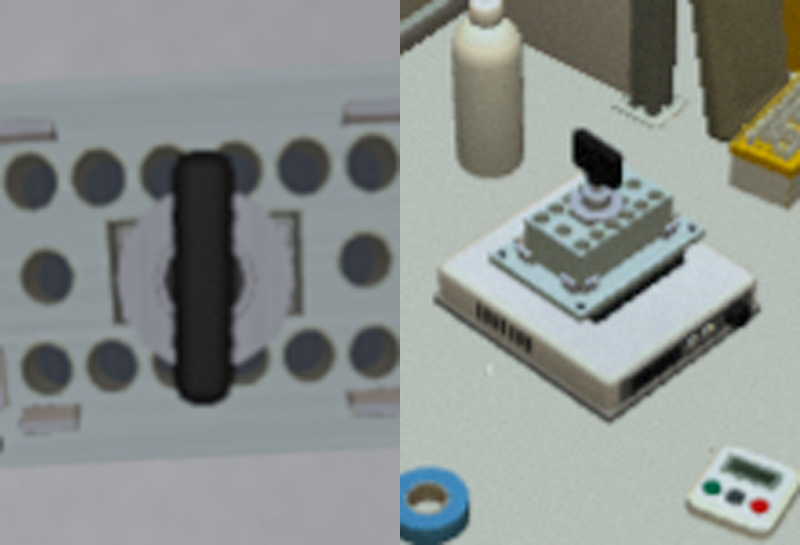

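The key stands upright in the block, with its grip at crop (205,275) across the block's long side. It has turned about 90° and everything is seated, so I'm handing in.

```bash
python3 -c "
from cell import order; print(order.hand_in())"
```

```text
the job is handed in; nothing more can be done
None
```

The block is seated between the corner guides and locked down with the key, which went clockwise to its stop and held when I pulled up on it; the job was handed in at about 45 s.

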